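Stop the jar sealer by key, empty its catch tray, start it again

TASK

Take the red key from its stand, push it fully into the jar sealer's key switch and turn it clockwise all the way to OFF before you take any jar; leave the key in the switch while you set every finished jar from the catch tray upright in the wooden crate, lowering each one gently rather than dropping it. Then turn the key all the way back to ON, pull it out and put it fully back in its stand, without knocking the other things on the counter about.

Things in the scene. Friction and masses are not known exactly. Their poses are not given: they have to be found in the camera images.
- switch (a joint): sealer's key switch, rad: 0 = ON stop (green dot), 1.25 = OFF stop (red dot). Grows as the barrel turns clockwise seen from above, about the vertical axis through point switch_mouth. Starts at 0 to 0.1, stays where it is left (friction 0.05 N m, no spring). Turn it with the key: up to about 0.25 rad of play each way before the barrel follows
- switch_mouth (a point): centre of the slot's mouth in the top of the switch barrel (brass rim, 40 mm diameter, 30 mm tall, on a grey console 70 mm high, so the mouth is at z = 0.10). The slot goes straight down 30 mm; 16 mm along this point's x by 8 mm along its y, plus a 2 mm chamfer. The point turns with the barrel, z up
- key: switch key, upright in its stand, 50 g: steel blade 14 mm (its x) by 6 mm (y), 40 mm long, tapered tip; above it a red bow (grip) 34 mm (x) by 12 mm (y) from 40 to 80 mm above the tip. Origin: centre of the tip end; z up towards the bow. Fits either way round (half turn). Fully in, its tip is 30 mm below the mouth and the bow 10 mm above it
- stand: the key's stand, a fixed dark wooden block 70 by 70 by 35 mm tall with a slot in its top; origin at the centre of its underside
- stand_hole0 (a point): centre of the mouth of the stand's slot, at the block's top (z = 0.035): 17 mm along this point's x by 9 mm along its y, 30 mm deep, z up
- tray: the sealer's catch tray, fixed, shallow steel tray 200 mm (x) by 300 mm (y), rim 16 mm high, floor 4 mm thick; origin at the centre of its underside. The finished jars stand on it, at least 90 mm apart at first. Behind it (+x) stand a short chute and the white sealer housing, 130 mm tall, which lies to the left of and beyond the switch
- crate: shallow wooden crate, loose, 1.2 kg, outside 230 mm (x) by 260 mm (y), rim 45 mm high, walls and floor 6 mm thick; origin at the centre of its underside, z up. Open top. One honey jar already stands in one corner
- honey: amber honey jar with a brass lid, same size as the finished jars, already standing in the +x, -y corner of the crate; it may stay there. Origin at the centre of its underside
- jar1: finished jar: clear glass with coloured contents and a silver lid, a plain cylinder 58 mm in diameter and 70 mm tall, 180 g; origin at the centre of its underside, z up. Starts standing on the catch tray; may be absent (None)
- jar2: finished jar: clear glass with coloured contents and a silver lid, a plain cylinder 58 mm in diameter and 70 mm tall, 180 g; origin at the centre of its underside, z up. Starts standing on the catch tray; may be absent (None)
- jar3: finished jar: clear glass with coloured contents and a silver lid, a plain cylinder 58 mm in diameter and 70 mm tall, 180 g; origin at the centre of its underside, z up. Starts standing on the catch tray; may be absent (None)
- jar4: finished jar: clear glass with coloured contents and a silver lid, a plain cylinder 58 mm in diameter and 70 mm tall, 180 g; origin at the centre of its underside, z up. Starts standing on the catch tray; may be absent (None)
- jar5: finished jar: clear glass with coloured contents and a silver lid, a plain cylinder 58 mm in diameter and 70 mm tall, 180 g; origin at the centre of its underside, z up. Starts standing on the catch tray; may be absent (None)
- bell: bystander: brass hand bell, 48 mm wide, 80 mm tall, origin at the centre of its underside
- canister: bystander: white enamel canister, 100 mm diameter, 143 mm tall, origin at the centre of its underside
- bottle: bystander: amber bottle, 70 mm diameter, 190 mm tall, origin at the centre of its underside
- bowl: bystander: blue bowl, 120 mm wide, 50 mm tall, origin at the centre of its underside
- spoon: bystander: wooden spoon lying on the table, origin at the middle of its underside

How it is judged:
By the outcome, as a careful person would: the job done as asked, in the order asked, and still so for the second after the job is handed in, with the robot touching nothing.
Of jar1, jar2, jar3, jar4, jar5 only 3 to 5 are there at a start; the rules pass over those that are not, and their reading is None.
At some moment in a run one of jar1, jar2, jar3, jar4, jar5 may be knocked a few centimetres aside while the robot is not near it.
It also fails if it takes over 210 s, if anything falls off the work surface, if the arm or the gripper's body presses on something with over 40 N, if the wrist force passes 120 N, or if a joint passes its speed limit or range.

ROBOT

A 6-joint arm with a two-finger parallel gripper is mounted at the origin on the work surface. World frame = base frame: x ahead of the robot, y to its left, z up, the work surface at z = 0. Lengths are in mm, angles in rad, forces in N, time in s.
With the tool pointing down it reaches from about 275 to 825 mm from the base axis. Payload 5.2 kg.
Tool frame: the origin (TCP) lies at the very end of the fingers, on their centre line; the grasp point (between the pads) lies 19 mm behind it; z points along the fingers, y is the line along which they close (so a half turn about z gives the same grasp; the last joint's range is limited). The gripper opens to 93 mm and grips with 3 to 60 N. Pads are 15 mm wide; open, the fingers measure 128 mm over their backs; the gripper's body (75 mm by 188 mm) begins 65 mm behind the grasp point.
Start: joints at [-1.425, 0.259, 1.535, -0, 1.348, -0.203], TCP at [187.995, -516.878, 218.653] pointing down, gripper open.
Joint ranges: [-3.14, 3.14], [-0.91, 2.08], [0.19, 2.58], [-1.22, 4.36], [0.22, 2.71], [-3.12, 3.12]. Speed limits (rad/s): [2.57, 2.57, 3.14, 3.14, 3.14, 3.14].

INTERFACE

Orientations are given as [roll, pitch, yaw] about the fixed x, y, z axes, in that order (R = Rz(yaw) Ry(pitch) Rx(roll)).
In Python, from bench import robot gives the robot as it stands. The module is installed in compiled form; this text tells all that it offers. Calls block until the motion is done:
- robot.move_ptp(position, orientation): joint-space move of the TCP to a pose.
- robot.move_linear(position, ori=None, speed=150, f_stop=None): straight line of the TCP; ori=None keeps the orientation; speed is the mean speed in mm/s. With f_stop (N) it stops when the force on the tool has changed by that much, and returns True; else False.
- robot.move_j(angles): joint-space move.
- robot.move_gripper(opening): opening from 0.0 (shut) to 1.0 (fully open); the grip force is fixed at half the most; returns when the fingers have stopped.
- robot.sleep(seconds).
- robot.inverse_kinematics(position, orientation): joint angles nearest the present ones, or None.
- robot.get_image(name): name is "side" or "top"; returns a dict with "img" (400x640x3 uint8, blue, green, red), "fovy" (degrees; the focal length in pixels is half the picture's height over the tangent of half this angle, whatever the lens; pixels are square), "cx", "cy" (the principal point, pixels), "eye" and "orientation" of the camera in the world. Camera axes: x right, y down, z forward; pixel columns grow to the right and rows downward; lengths in mm; the calibration is good to about 2 mm. A picture is of the moment at which its call begins. There is no depth.
A pose or a line that the arm cannot do raises robot.MotionError and nothing moves.
- robot.hand_in(): hands the job in; it is judged then, once.
Readings, each from a call of its own:
- robot.current_t(): time.
- robot.current_qpos(): joint angles.
- robot.current_joint_vel(): joint speeds.
- robot.current_joint_efforts(): joint torques, N m.
- robot.current_tcp_pos(): TCP position.
- robot.current_eef_rot(): TCP orientation.
- robot.current_contact_force(): force on the tool from outside, world axes, zero at the start.
- robot.current_ft_torque(): the same for the moment, N m.
- robot.current_gripper_width(): opening from 0.0 (shut) to 1.0 (fully open).
- robot.current_finger_force(): force on a finger pad.
Only numpy, scipy, OpenCV 4.12 (cv2) and the standard library are available. Lean on these libraries where they do the work, as an engineer would, in place of code of your own. Each camera call takes 0.05 s, during which the arm holds its last target. There are 200 camera calls.

## Working session

There is one attempt and no reset: what is moved stays moved. The work goes in short steps, each a Python script; the robot and the scene stay as the last script left them, time stands still between calls to the robot, and variables do not carry over. Pictures are saved under pics/ and viewed, at most 14 in all, crops included, and the job is handed in when it is done.

```bash
mkdir -p pics
cat > h.py <<'E'
import numpy as np, cv2
from scipy.spatial.transform import Rotation as Ro
from bench import robot
def cam(n):
    d=robot.get_image(n); return d
def rot(d):
    o=np.array(d["orientation"],float)
    if o.shape==(3,3): return o
    if o.size==4: return Ro.from_quat(o).as_matrix()
    return Ro.from_euler('xyz',o).as_matrix()
def K(d):
    f=d["img"].shape[0]/2/np.tan(np.radians(d["fovy"])/2); return f,d["cx"],d["cy"]
def ray(d,u,v):
    f,cx,cy=K(d); return np.array(d["eye"],float),rot(d)@np.array([(u-cx)/f,(v-cy)/f,1.])
def onz(d,u,v,z):
    e,r=ray(d,u,v); return e+r*(z-e[2])/r[2]
def proj(d,p):
    f,cx,cy=K(d); q=rot(d).T@(np.array(p,float)-np.array(d["eye"],float)); return np.array([cx+f*q[0]/q[2],cy+f*q[1]/q[2]])
def tri(d1,p1,d2,p2):
    e1,r1=ray(d1,*p1);e2,r2=ray(d2,*p2)
    s=np.linalg.lstsq(np.c_[r1,-r2],e2-e1,rcond=None)[0]
    a=e1+r1*s[0];b=e2+r2*s[1]; return (a+b)/2,np.linalg.norm(a-b)
E
python3 - <<'E'
from h import *
import pickle
for n in("side","top"):
    d=cam(n); cv2.imwrite(f"pics/{n}0.png",d["img"]); pickle.dump(d,open(n+"0.pkl","wb"))
    print(n,{k:v for k,v in d.items() if k!="img"})
print(robot.current_t(),robot.current_tcp_pos(),robot.current_eef_rot(),robot.current_gripper_width())
E
```

```text
side {'fovy': 51.454639777411515, 'cx': 322.00478326583976, 'cy': 203.81862961247248, 'eye': array([ 145.13703628,  675.60960344, 1081.26640197]), 'orientation': array([-2.44179494,  0.00779493, -2.60544063])}
top {'fovy': 48.0439548707243, 'cx': 316.2153990320181, 'cy': 201.4093908123508, 'eye': array([ 288.70341769,   -9.28991174, 1419.49704511]), 'orientation': array([-2.91547442e+00, -1.78308931e-03, -1.62506009e+00])}
0.1 [ 187.90235888 -516.36945982  217.88712964] [-3.13992921e+00 -3.24167308e-04  3.48782717e-01] 1.0000834863824954
```

View pics/top0.png

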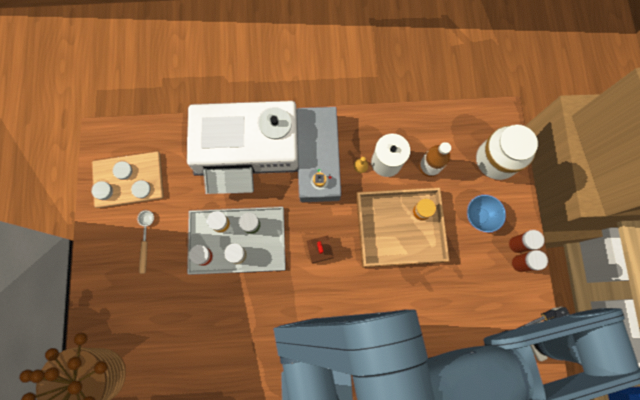

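View pics/side0.png

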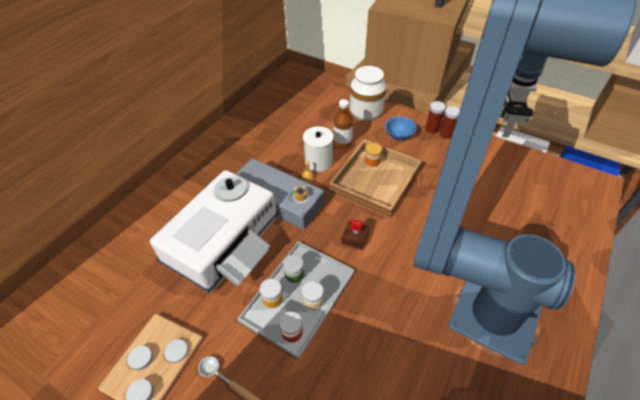

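Four jars in the tray: top view near (218,222), (248,222), (200,255) and (234,253). The key is in its stand at (320,250), the switch at (320,180) and the crate centre at (403,228). Next I'll enlarge the key and switch areas.

Run:
```python
from h import *
t=cv2.imread("pics/top0.png");s=cv2.imread("pics/side0.png")
c=lambda im,x,y,w,h,k:cv2.resize(im[y:y+h,x:x+w],None,fx=k,fy=k,interpolation=cv2.INTER_CUBIC)
a=np.vstack([np.hstack([c(t,295,160,50,37,8),c(t,295,228,50,37,8)]),np.hstack([c(s,275,170,50,37,8),c(s,330,212,50,37,8)])])
cv2.imwrite("pics/ks.png",a)
cv2.imwrite("pics/tr.png",np.hstack([c(t,180,200,120,80,4)[:, :400],c(s,235,240,120,115,3)[:320,:]]))
```

```text
(no output)
```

View pics/ks.png

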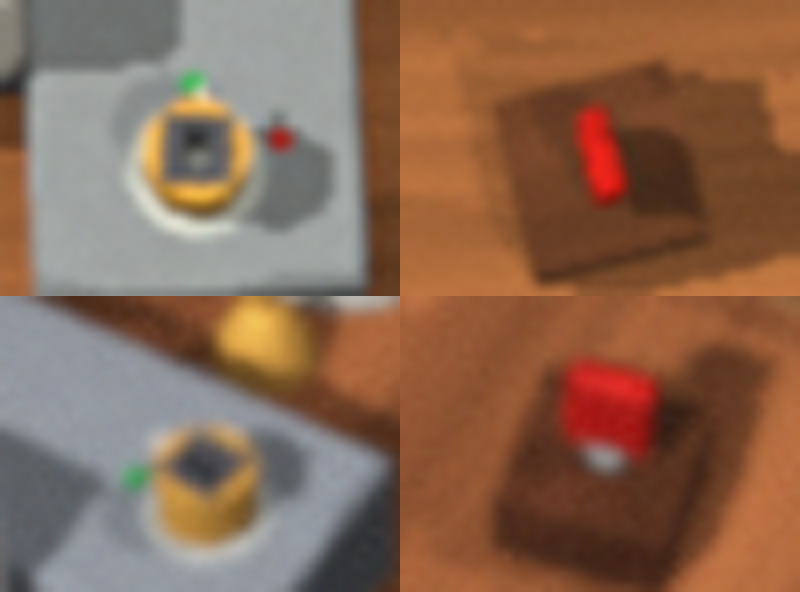

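Top row (top view): the barrel rim centre is at about (319.6,178.3). Green dot (319,170), red dot (329.5,177). The key's bow runs from about (368.5,…) in crop terms, i.e. (318.6,242) to (321.5,253). Bottom row (side view): the bow is at about (351,226) and the barrel top at (301,190). I'll fit these shapes in both views together to get sub-pixel poses.

```bash
cat > fit.py <<'E'
from h import *
from scipy.optimize import minimize
def soft(d,kind,box):
    x,y,w,h=box; im=d["img"][y:y+h,x:x+w].astype(float); b,g,r=im[...,0],im[...,1],im[...,2]
    if kind=="red": m=(r-1.0*np.maximum(g,b)-60)/90
    else: m=(r-b-45)/60
    m=np.clip(m,0,1)
    if kind!="red":
        q=cv2.morphologyEx((m>.5).astype(np.uint8),cv2.MORPH_OPEN,np.ones((2,2)))
    return m
def render(d,P,box,S=8):
    x,y,w,h=box
    q=np.array([proj(d,p) for p in P]); q=(q-[x,y]+.5)*S-.5
    im=np.zeros((h*S,w*S),np.uint8)
    cv2.fillConvexPoly(im,cv2.convexHull(np.round(q*16).astype(np.int32)),255,shift=4)
    return cv2.resize(im,(w,h),interpolation=cv2.INTER_AREA)/255.
def boxpts(p):
    x,y,z,a=p; c,s=np.cos(a),np.sin(a)
    return [(x+c*i*17-s*j*6,y+s*i*17+c*j*6,z+k) for i in(-1,1) for j in(-1,1) for k in(0,-40)]
def cyl(p,R,H):
    t=np.linspace(0,2*np.pi,40,endpoint=False)
    return [(p[0]+R*np.cos(a),p[1]+R*np.sin(a),p[2]-k) for a in t for k in(0,H)]
def fit(pts,p0,obs,step):
    def cost(p): return sum(((render(d,pts(p),b)-m)**2).sum() for d,b,m in obs)
    best=None
    sim=np.array([p0]+[np.array(p0)+np.eye(len(p0))[i]*step[i] for i in range(len(p0))])
    r=minimize(cost,p0,method="Nelder-Mead",options=dict(initial_simplex=sim,xatol=.05,fatol=.01,maxiter=600)); return r.x,r.fun
E
python3 - <<'E'
import pickle
from fit import *
T=pickle.load(open("top0.pkl","rb"));S=pickle.load(open("side0.pkl","rb"))
k0,e=tri(T,(319.6,247),S,(351,226)); print("key rough",k0,e)
b0,e=tri(T,(319.6,178.2),S,(300.6,190)); print("bar rough",b0,e)
bt,bs=(308,236,24,24),(340,212,24,26)
for a in (0.,.3,-.3):
    r=fit(boxpts,[*k0[:2],85,a],[(T,bt,soft(T,"red",bt)),(S,bs,soft(S,"red",bs))],[5,5,5,.2]); print("key",r)
bt,bs=(310,171,20,20),(291,182,20,24)
m1,m2=soft(T,"br",bt),soft(S,"br",bs)
# fill grey plate
fillh=lambda m:np.maximum(m,cv2.fillConvexPoly(np.zeros(m.shape,np.uint8),cv2.erode((m>.5).astype(np.uint8),np.ones((1,1))) is not None and cv2.convexHull(np.argwhere(m>.5)[:,::-1].astype(np.int32)),1))
m1,m2=fillh(m1),fillh(m2)
print((m1*9).astype(int)); print((m2*9).astype(int))
print("bar",fit(lambda p:cyl(p,20,30),[*b0[:2],100],[(T,bt,m1),(S,bs,m2)],[4,4,4]))
for n,(d,bx) in {"T":(T,(312,165,24,20)),"S":(S,(284,180,30,25))}.items():
    x,y,w,h=bx; im=d["img"][y:y+h,x:x+w].astype(float);b,g,r=im[...,0],im[...,1],im[...,2]
    for nm,m in (("green",np.clip(g-np.maximum(r,b)-25,0,60)),("red",np.clip(r-np.maximum(g,b)-60,0,80))):
        if m.sum()>0: Y,X=np.mgrid[:h,:w]; u,v=x+(X*m).sum()/m.sum(),y+(Y*m).sum()/m.sum(); print(n,nm,u,v,m.sum(),onz(d,u,v,71))
E
```

```text
key rough [463.76425587 -29.80046462  58.78010761] 10.72329086519643
bar rough [661.26843254 -42.6912532  103.92225008] 2.7546997321946476
key (array([ 4.56441937e+02, -3.09731102e+01,  8.99869348e+01,  2.72786677e-01]), np.float64(21.32104276133111))
key (array([ 4.56098181e+02, -3.09850282e+01,  9.12413827e+01,  2.23979051e-01]), np.float64(20.472922807467214))
key (array([ 4.55686451e+02, -3.13372790e+01,  8.96129088e+01,  1.90821666e-01]), np.float64(20.209695843479004))
[[0 0 0 0 0 0 0 0 0 0 0 0 0 0 0 0 0 0 0 0]
 [0 0 0 0 0 0 0 3 9 9 9 9 0 0 0 0 0 0 0 0]
 [0 0 0 0 0 0 9 9 9 9 9 9 9 9 0 0 0 0 0 0]
 [0 0 0 0 0 9 9 9 9 9 9 9 9 9 9 9 0 0 0 0]
 [0 0 0 1 9 9 9 9 9 9 9 9 9 9 9 9 9 9 0 0]
 [0 0 0 9 9 9 9 9 9 9 9 9 9 9 9 9 9 9 9 9]
 [0 0 0 9 9 9 9 9 9 9 9 9 9 9 9 9 9 9 9 9]
 [0 0 0 9 9 9 9 9 9 9 9 9 9 9 9 9 9 9 9 4]
 [0 0 1 9 9 9 9 9 9 9 9 9 9 9 9 9 9 9 0 0]
 [0 0 0 9 9 9 9 9 9 9 9 9 9 9 9 9 9 9 0 0]
 [0 0 0 9 9 9 9 9 9 9 9 9 9 9 9 9 9 0 0 0]
 [0 0 0 9 9 9 9 9 9 9 9 9 9 9 9 9 0 0 0 0]
 [0 0 0 0 9 9 9 9 9 9 9 9 9 9 9 0 0 0 0 0]
 [0 0 0 0 0 9 9 9 9 9 9 9 9 9 1 0 0 0 0 0]
 [0 0 0 0 0 0 9 9 
[... 934 characters left out ...]
 0 0 9 9 9 9 9 9 9 9 9 9 2 0 0 0 0 0]
 [0 0 0 0 0 9 9 9 9 9 9 9 9 1 0 0 0 0 0 0]
 [0 0 0 0 0 0 2 9 9 9 9 9 0 0 0 0 0 0 0 0]
 [0 0 0 0 0 0 0 0 0 0 0 0 0 0 0 0 0 0 0 0]
 [0 0 0 0 0 0 0 0 0 0 0 0 0 0 0 0 0 0 0 0]
 [0 0 0 0 0 0 0 0 0 0 0 0 0 0 0 0 0 0 0 0]
 [0 0 0 0 0 0 0 0 0 0 0 0 0 0 0 0 0 0 0 0]
 [0 0 0 0 0 0 0 0 0 0 0 0 0 0 0 0 0 0 0 0]]
bar (array([664.0846038 , -42.38037913, 102.81380301]), np.float64(48.792734525182624))
T green 318.5846774193548 169.74193548387098 248.0 [699.64556734 -41.45650698  71.        ]
T red 329.3646408839779 176.98342541436463 181.0 [674.28675982 -73.76500817  71.        ]
S green 291.6326530612245 192.27551020408163 98.0 [697.03376242 -43.88828869  71.        ]
```

View pics/tr.png

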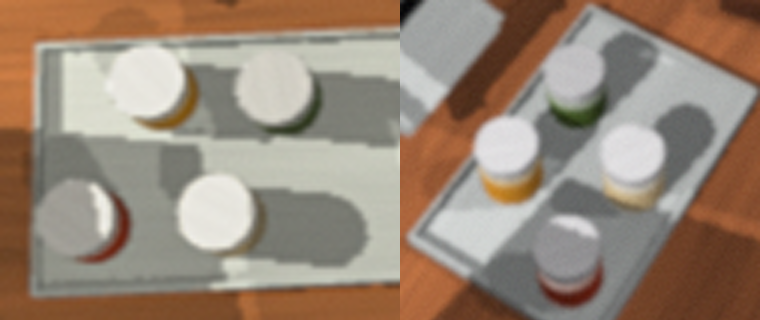

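The tray crops show four lids: orange, green, red and cream. Now I'll compute the jar and crate positions and refine the key and barrel fits.

Run:
```python
import pickle
from fit import *
T=pickle.load(open("top0.pkl","rb"));S=pickle.load(open("side0.pkl","rb"))
for n,t,s in (("orange",(148,80),(108,145)),("green",(275,90),(174,72)),("red",(77,216),(168,244)),("cream",(217,214),(232,154))):
    a=(180+(t[0]+.5)/4-.5,200+(t[1]+.5)/4-.5);b=(235+(s[0]+.5)/3-.5,240+(s[1]+.5)/3-.5)
    p,e=tri(T,a,S,b);print(n,p.round(1),round(e,1),onz(T,*a,74).round(1),onz(S,*b,74).round(1))
for c in ((357,192),(440,188),(448,263),(362,268)): print("crateT",onz(T,*c,45).round())
for c in ((331,180),(367,140),(424,163),(390,213)): print("crateS",onz(S,*c,45).round())
print("honey",tri(T,(427,206),S,(374,148)))
# key, tighter masks, per view with z fixed
bt,bs=(308,236,24,24),(340,212,24,26)
def red(d,b):
    x,y,w,h=b; im=d["img"][y:y+h,x:x+w].astype(float); B,G,R=im[...,0],im[...,1],im[...,2]
    return np.clip((R/(R+G+B+1)-.56)/.18,0,1)
mt,ms=red(T,bt),red(S,bs)
print((mt*9).astype(int)[3:20,6:18]);print((ms*9).astype(int)[6:22,6:24])
print(fit(boxpts,[458,-31,87,.2],[(T,bt,mt),(S,bs,ms)],[5,5,5,.15]))
print(fit(lambda p:boxpts((p[0],p[1],85,p[2])),[458,-31,.2],[(T,bt,mt),(S,bs,ms)],[5,5,.15]))
print(fit(lambda p:boxpts((p[0],p[1],85,p[2])),[458,-31,.2],[(T,bt,mt)],[5,5,.15]))
print(fit(lambda p:boxpts((p[0],p[1],85,p[2])),[458,-31,.2],[(S,bs,ms)],[5,5,.15]))
bt,bs=(310,171,17,20),(291,184,18,22)
m1,m2=soft(T,"br",bt),soft(S,"br",bs)
def fl(m,cut=99):
    q=(m>.5);q[:,cut:]=0; h=cv2.fillConvexPoly(np.zeros(m.shape,np.uint8),cv2.convexHull(np.argwhere(q)[:,::-1].astype(np.int32)),1); return np.maximum(m,h)
m1,m2=fl(m1),fl(m2); C=lambda p:cyl((p[0],p[1],100),20,30)
print("bar",fit(lambda p:cyl(p,20,30),[662,-42,100],[(T,bt,m1),(S,bs,m2)],[4,4,4]))
print("T",fit(C,[662,-42],[(T,bt,m1)],[4,4]),"S",fit(C,[662,-42],[(S,bs,m2)],[4,4]))
# stand corners from crop
for q in ((497,105),(665,65),(708,240),(537,282)):
    print("st",onz(T,295+(q[0]-400+.5)/8-.5,228+(q[1]+.5)/8-.5,35).round(1))
```

```text
orange [555.5 277.3  72.3] 4.0 [557.1 277.6  74. ] [552.8 277.5  74. ]
green [544.7 181.6  71.4] 0.0 [544.2 181.2  74. ] [543.7 182.9  74. ]
red [454.6 330.1  76.4] 3.0 [456.3 331.2  74. ] [453.8 328.9  74. ]
cream [452.4 227.   71. ] 0.2 [452.2 226.5  74. ] [451.4 228.3  74. ]
crateT [ 628. -159.   45.]
crateT [ 627. -423.   45.]
crateT [ 390. -420.   45.]
crateT [ 389. -157.   45.]
crateS [ 626. -178.   45.]
crateS [ 612. -424.   45.]
crateS [ 382. -416.   45.]
crateS [ 390. -147.   45.]
honey (array([ 561.92881353, -368.52503056,   72.52241631]), np.float64(6.6435287137777035))
[[0 0 0 0 0 0 0 0 0 0 0 0]
 [0 0 0 0 0 0 0 0 0 0 0 0]
 [0 0 0 1 4 5 3 0 0 0 0 0]
 [0 0 0 4 9 9 7 0 0 0 0 0]
 [0 0 0 7 9 9 8 2 0 0 0 0]
 [0 0 0 6 9 9 9 6 0 0 0 0]
 [0 0 0 6 9 9 9 8 1 0 0 0]
 [0 0 0 4 9 9 9 9 4 0 0 0]
 [0 0 0 2 9 9 9 9 5 0 0 0]
 [0 0 0 0 9 9 9 9 8 0 0 0]
 [0 0 0 0 8 9 9 9 9 2 0 0]
 [0 0 0 0 5 9 9 9 9 5 0 0]
 [0 0 0 0 2 9 9 9 9 4 0 0]
 [0 0 0 0 0 7 9 9 7 0 0 0]
 [0 0 0 0 0 3 5 4 0 0 0 0]
 [0 0 0 0 0 0 0 0 0 0 0 0]
 [0 0 0 0 0 0 0 0 0 0 0 0]]
[[0 0 0 0 0 0 0 0 0 0 0 0 0 0 0 0 0 0]
 [0 0 0 0 0 0
[... 581 characters left out ...]
 4.55227597e+02, -3.14828475e+01,  8.76939308e+01,  2.26788501e-01]), np.float64(19.934055345144312))
(array([ 4.55393773e+02, -3.20316751e+01,  1.84931764e-01]), np.float64(21.539987003013678))
(array([ 4.57870901e+02, -3.11015873e+01,  2.23201392e-01]), np.float64(2.2593869533037996))
(array([ 4.55200412e+02, -3.37696181e+01,  2.48064936e-01]), np.float64(13.93399499201557))
bar (array([663.23583524, -41.60237568, 104.28803865]), np.float64(36.21478565936178))
T (array([666.19046219, -41.26421174]), np.float64(9.195228758169936)) S (array([662.54401969, -44.0669981 ]), np.float64(19.71872645136486))
st [483.3   7.3  35. ]
st [495.4 -58.7  35. ]
st [426.8 -71.2  35. ]
st [414.3  -4.7  35. ]
```

```bash
cat >> h.py <<'E'
PI=np.pi
def D(yaw): return [PI,0,yaw]
def st(tag=""): print(tag,"t%.1f"%robot.current_t(),"tcp",np.round(robot.current_tcp_pos(),1),"yaw",np.round(robot.current_eef_rot()[2],3),"F",np.round(robot.current_contact_force(),1),"Tz",np.round(robot.current_ft_torque(),2),"g",round(robot.current_gripper_width()*93,1),"ff",np.round(robot.current_finger_force(),1))
E
python3 - <<'E'
from h import *
for p,ys in (((456.5,-32.2,150),(.225,.225+PI,.225-PI)),((664.4,-42.5,116),(0,-1.5,PI,PI-1.5,-PI,-PI-1.5)),((555,277,46),(0,PI/2,-PI/2,PI)),((500,-290,48),(0,PI/2,-PI/2,PI))):
    for y in ys: q=robot.inverse_kinematics(p,D(y)); print(p,round(y,2),None if q is None else np.round(q,2))
robot.move_gripper(.5)
robot.move_ptp([456.5,-32.2,150],D(.225)); st()
robot.move_linear([456.5,-32.2,52],speed=80,f_stop=8); st("down")
robot.move_gripper(0); st("grip")
E
```

```text
(456.5, -32.2, 150) 0.23 [-0.31  0.15  1.85 -0.    1.14  1.03]
(456.5, -32.2, 150) 3.37 [-0.31  0.15  1.85  0.    1.14 -2.11]
(456.5, -32.2, 150) -2.92 [-0.31  0.15  1.85  0.    1.14 -2.11]
(664.4, -42.5, 116) 0 [-0.23  0.54  1.37 -0.    1.23  1.34]
(664.4, -42.5, 116) -1.5 [-0.23  0.54  1.37 -0.    1.23  2.84]
(664.4, -42.5, 116) 3.14 [-0.23  0.54  1.37  0.    1.23 -1.8 ]
(664.4, -42.5, 116) 1.64 [-0.23  0.54  1.37  0.    1.23 -0.3 ]
(664.4, -42.5, 116) -3.14 [-0.23  0.54  1.37  0.    1.23 -1.8 ]
(664.4, -42.5, 116) -4.64 [-0.23  0.54  1.37  0.    1.23 -0.3 ]
(555, 277, 46) 0 [ 0.28  0.54  1.56 -0.    1.04  1.85]
(555, 277, 46) 1.57 [ 0.28  0.54  1.56 -0.    1.04  0.28]
(555, 277, 46) -1.57 [ 0.28  0.54  1.56  0.    1.04 -2.86]
(555, 277, 46) 3.14 [ 0.28  0.54  1.56  0.    1.04 -1.29]
(500, -290, 48) 0 [-0.72  0.47  1.68 -0.    0.99  0.85]
(500, -290, 48) 1.57 [-0.72  0.47  1.68  0.    0.99 -0.72]
(500, -290, 48) -1.57 [-0.72  0.47  1.68 -0.    0.99  2.42]
(500, -290, 48) 3.14 [-0.72  0.47  1.68  0.    0.99 -2.29]
 t3.0 tcp [456.8 -33.  150.2] yaw 0.224 F [-0.8 -0.1  0.5] Tz [-0.01 -0.03 -0.03] g 46.7 ff 0.0
down t4.4 tcp [456.9 -32.3  52.4] yaw 0.225 F [ 0.5  0.1 -1. ] Tz [-0.01 -0.01 -0.03] g 46.8 ff 0.0
grip t5.0 tcp [456.5 -32.2  52.1] yaw 0.225 F [0.2 0.2 1.3] Tz [ 0.    0.01 -0.01] g 11.6 ff 30.0
```

Run:
```python
from h import *
import pickle
robot.move_linear([456.5,-32.2,180],speed=100); st("up")
robot.move_ptp([664.3,-42.4,180],D(-.03)); robot.sleep(.5); st("over")
for n in("side","top"):
    d=cam(n); cv2.imwrite(f"pics/{n}1.png",d["img"]); pickle.dump(d,open(n+"1.pkl","wb"))
s=cv2.imread("pics/side1.png");t=cv2.imread("pics/top1.png")
c=lambda im,x,y,w,h,k:cv2.resize(im[y:y+h,x:x+w],None,fx=k,fy=k,interpolation=cv2.INTER_CUBIC)
cv2.imwrite("pics/ins.png",np.hstack([c(s,275,150,50,60,8),c(t,295,145,50,60,8)]))
```

```text
up t6.5 tcp [456.1 -32.1 179.4] yaw 0.225 F [ 0.6  0.5 -0.6] Tz [0.01 0.01 0.  ] g 12.0 ff 30.0
over t7.8 tcp [664.1 -42.4 180.4] yaw -0.03 F [ 0.2  0.7 -1.3] Tz [0.   0.05 0.02] g 12.0 ff 30.0
```

View pics/ins.png

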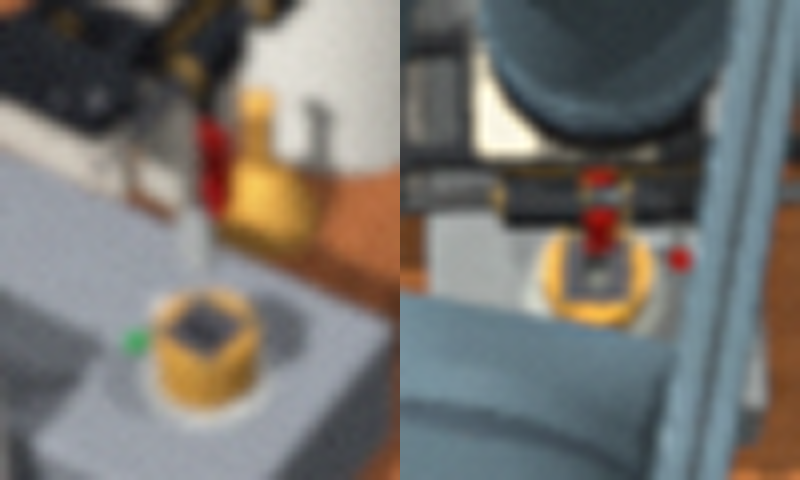

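The side crop shows the blade tip at about (200,268) above the barrel, whose mouth centre is at about (205,328). The top crop shows the bow lined up over the slot in y. I'll try a gentle insertion, with a small search if it catches.

```bash
cat > ins.py <<'E'
from h import *
def insert(x,y,yaw,ztop,zend,rad=(0,)):
    """probe down at spiral offsets (key frame) until it goes past ztop-8"""
    offs=[(0,0)]+[(a,b) for r in (1.5,3) for a,b in ((r,0),(-r,0),(0,r),(0,-r),(r,r),(-r,-r),(r,-r),(-r,r))]
    c,s=np.cos(yaw),np.sin(yaw)
    for a,b in offs:
        px,py=x+c*a-s*b,y+s*a+c*b
        robot.move_linear([px,py,ztop+4],ori=D(yaw),speed=60)
        hit=robot.move_linear([px,py,zend],speed=30,f_stop=10)
        z=robot.current_tcp_pos()[2]; st(f"off {a,b} hit {hit}")
        if z<ztop-12: return px,py,z
    return None
E
python3 - <<'E'
import pickle
from ins import *
S=pickle.load(open("side1.pkl","rb"))
print([(proj(S,(664.3,-42.4,z))-[275,150]+.5)*8-.5 for z in (133,100)])
print(insert(664.3,-42.4,-.03,148,117.5)); st()
E
```

```text
[array([194.45635626, 270.00970361]), array([198.64461047, 326.63378166])]
off (0, 0) hit False t9.8 tcp [664.1 -42.4 117.4] yaw -0.03 F [-1.2  0.8 -1.6] Tz [0.06 0.3  0.01] g 12.2 ff 30.0
(np.float64(664.3), np.float64(-42.4), np.float64(117.43885986251645))
 t9.8 tcp [664.1 -42.4 117.4] yaw -0.03 F [-1.2  0.8 -1.6] Tz [0.06 0.3  0.01] g 12.2 ff 30.0
```

Run:
```python
from h import *
print(robot.move_linear([664.3,-42.4,112],speed=20,f_stop=12)); st("bottom")
z=robot.current_tcp_pos()[2]
for y in np.arange(-.15,-1.66,-.15):
    robot.move_linear([664.3,-42.4,z+.3],ori=D(y),speed=20); st("%.2f"%y)
    if abs(robot.current_ft_torque()[2])>.35 : break
```

```text
True
bottom t10.0 tcp [664.1 -42.4 117. ] yaw -0.03 F [-1.1 -0.3  5.1] Tz [ 0.03  0.25 -0.02] g 11.9 ff 30.0
-0.15 t10.3 tcp [664.1 -42.3 117.5] yaw -0.147 F [-2.9  0.5  1.4] Tz [0.16 0.57 0.03] g 11.7 ff 30.0
-0.30 t10.6 tcp [664.  -42.4 117.3] yaw -0.295 F [-4.2  1.1  0.4] Tz [0.14 0.72 0.03] g 11.8 ff 30.0
-0.45 t10.9 tcp [664.  -42.5 117.2] yaw -0.444 F [-4.7  0.7  1.3] Tz [ 0.13  0.85 -0.02] g 11.7 ff 30.0
-0.60 t11.2 tcp [664.  -42.5 117.2] yaw -0.594 F [-4.3 -0.9  1.9] Tz [-0.01  1.    0.01] g 11.9 ff 30.0
-0.75 t11.5 tcp [663.9 -42.6 117.2] yaw -0.745 F [-5.4  0.2  1. ] Tz [-0.06  1.1  -0.06] g 12.1 ff 30.0
-0.90 t11.8 tcp [663.9 -42.7 117.2] yaw -0.896 F [-5.4 -0.5  2.1] Tz [-0.12  1.13 -0.02] g 11.7 ff 30.0
-1.05 t12.1 tcp [663.7 -42.8 117.2] yaw -1.046 F [-5.5 -0.8  2.1] Tz [-0.14  1.13 -0.01] g 12.0 ff 30.0
-1.20 t12.4 tcp [663.6 -42.8 117.2] yaw -1.196 F [-5.3 -1.2  2.9] Tz [-0.21  1.17  0.01] g 11.7 ff 30.0
-1.35 t12.7 tcp [663.6 -42.9 117.2] yaw -1.346 F [-6.5 -1.1  1.9] Tz [-0.19  1.3   0.01] g 11.8 ff 30.0
-1.50 t13.0 tcp [663.4 -42.8 117.2] yaw -1.495 F [-6.2 -2.4  2.5] Tz [-0.16  1.37  0.24] g 12.1 ff 30.0
-1.65 t13.3 tcp [663.5 -42.9 117.2] yaw -1.644 F [-5.9 -1.6  3. ] Tz [-0.11  1.26  0.64] g 12.4 ff 31.5
```

Run:
```python
from h import *
import pickle
p=robot.current_tcp_pos()
robot.move_linear([663.6,-42.6,117.3],ori=D(-1.53),speed=20); st("relax")
robot.move_gripper(.4); st("open")
robot.move_linear([663.6,-42.6,240],speed=120)
robot.move_ptp([500,-290,260],D(0)); robot.sleep(.3)
for n in("side","top"):
    d=cam(n); cv2.imwrite(f"pics/{n}2.png",d["img"]); pickle.dump(d,open(n+"2.pkl","wb"))
    a=pickle.load(open(n+"0.pkl","rb"))["img"]; df=np.abs(a.astype(int)-d["img"]).max(2)
    print(n,"tray diff",(df[200:280,180:295] if n=="top" else df[240:355,235:355]).max())
s=cv2.imread("pics/side2.png");t=cv2.imread("pics/top2.png")
c=lambda im,x,y,w,h,k:cv2.resize(im[y:y+h,x:x+w],None,fx=k,fy=k,interpolation=cv2.INTER_CUBIC)
cv2.imwrite("pics/off.png",np.hstack([c(s,270,160,60,60,6),c(t,180,160,170,120,2.5)[:300] if 0 else cv2.copyMakeBorder(c(t,180,160,170,120,2.5),0,60,0,0,cv2.BORDER_CONSTANT)]))
```

```text
relax t13.6 tcp [663.4 -42.9 117.3] yaw -1.53 F [-4.5 -1.4  2. ] Tz [-0.23  1.02  0.26] g 11.9 ff 29.8
open t14.2 tcp [663.7 -42.5 117.3] yaw -1.53 F [0.9 0.6 0.2] Tz [ 0.09 -0.05  0.03] g 37.7 ff 0.0
side tray diff 50
top tray diff 39
```

View pics/off.png

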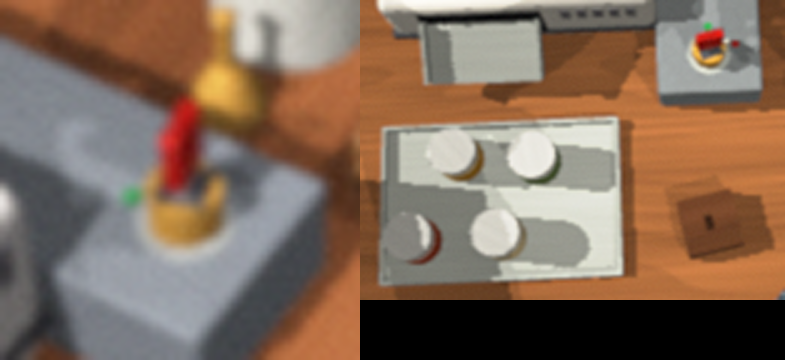

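The key is in the switch and turned to the red side, and the jars haven't moved. Now I'll move the jars, starting with the green one alone.

```bash
cat > jars.py <<'E'
from h import *
import pickle
C=np.array([506,-290.])
def pick(x,y,yaw=PI):
    robot.move_gripper(.81)
    robot.move_ptp([x,y,200],D(yaw)); robot.move_linear([x,y,80],speed=150)
    h=robot.move_linear([x,y,46],speed=60,f_stop=10)
    if h: st("UNEXPECTED"); raise SystemExit
    robot.move_gripper(.4); st("grip")
    robot.move_linear([x,y,230],speed=120)
def place(dx,dy):
    x,y=C+[dx,dy]
    robot.move_ptp([x,y,230],D(PI/2)); robot.move_linear([x,y,70],speed=120); robot.sleep(.3)
    h=robot.move_linear([x,y,44],speed=20,f_stop=4); st(f"down {h}")
    robot.move_gripper(.76); robot.sleep(.2)
    robot.move_linear([x,y,230],speed=120)
def snap(i,skip=()):
    robot.sleep(.2)
    T=pickle.load(open("top2.pkl","rb")); S=pickle.load(open("side2.pkl","rb"))
    J=dict(green=(544,182),orange=(555,277.5),red=(455,330),cream=(452,227.4))
    for n,a in(("side",S),("top",T)):
        d=cam(n); cv2.imwrite(f"pics/{n}{i}.png",d["img"]); pickle.dump(d,open(f"{n}{i}.pkl","wb"))
        df=np.abs(a["img"].astype(int)-d["img"]).max(2)
        for k,(x,y) in J.items():
            u,v=proj(d,(x,y,74)).astype(int); print(n,k,round(df[v-8:v+9,u-8:u+9].mean(),1),end="; ")
    print()
E
python3 - <<'E'
from jars import *
pick(544,182); place(-52,-80); snap(3)
c=lambda im,x,y,w,h,k:cv2.resize(im[y:y+h,x:x+w],None,fx=k,fy=k,interpolation=cv2.INTER_CUBIC)
s=cv2.imread("pics/side3.png");t=cv2.imread("pics/top3.png")
cv2.imwrite("pics/v3.png",np.hstack([c(s,230,130,200,225,2),c(t,180,180,280,100,1.4) if 0 else cv2.resize(t[150:300,180:460],(400,214))[:0].reshape(0,400,3) if 0 else c(s,0,0,1,225,2)]))
E
```

```text
grip t22.4 tcp [544.3 181.9  46.4] yaw -3.142 F [ 0.2 -0.7  1.5] Tz [-0.   -0.08 -0.02] g 57.3 ff 30.0
down True t28.9 tcp [ 453.8 -369.9   48.3] yaw 1.571 F [-0.2  1.1  3.8] Tz [-0.05  0.06  0.03] g 57.3 ff 30.0
side green 21.3; side orange 3.3; side red 20.8; side cream 8.2; top green 55.8; top orange 1.3; top red 23.8; top cream 5.4;
```

View pics/v3.png

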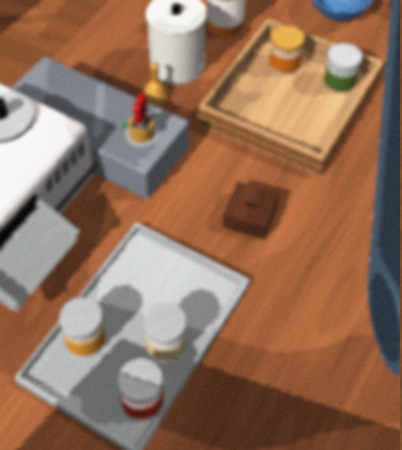

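The green jar stands upright in the crate. The red jar has been knocked towards the cream one: its lid is now at (300.3,318.8) in the side view, and cream is at (312.3,290.8). I'll check the top view.

Run:
```python
from jars import *
t=cv2.imread("pics/top3.png")
cv2.imwrite("pics/v3t.png",cv2.resize(t[200:280,180:300],None,fx=5,fy=5,interpolation=cv2.INTER_CUBIC))
d=pickle.load(open("side3.pkl","rb")); print(onz(d,300.25,318.75,74),onz(d,312.25,290.75,74))
```

```text
[435.90535393 311.25885533  74.        ] [451.23656486 227.35587648  74.        ]
```

View pics/v3t.png

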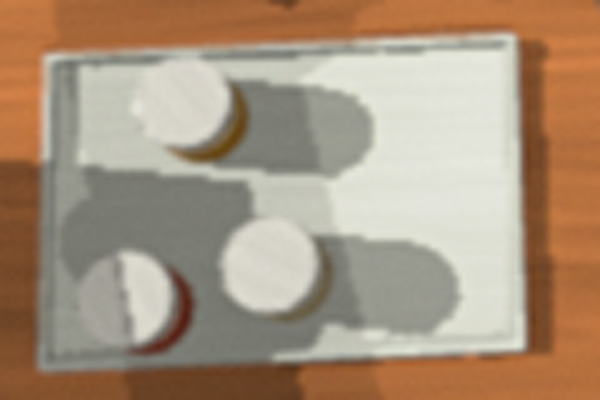

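The top crop confirms it: red lid at about (205,259.6), cream still at about (233.8,252.8). Gripping those two along x keeps the fingers clear of each other.

Run:
```python
from jars import *
d=pickle.load(open("top3.pkl","rb")); r=onz(d,205,259.6,74); print(r)
r=(r[:2]+[435.9,311.3])/2; print(r)
pick(*r,yaw=PI/2); place(-52,0); snap(4)
```

```text
[437.48200313 312.83296332  74.        ]
[436.69100156 312.06648166]
grip t36.4 tcp [437.1 312.2  46.4] yaw 1.571 F [0.1 0.3 2.4] Tz [ 0.   -0.14 -0.04] g 57.5 ff 30.0
down True t43.0 tcp [ 454.  -290.    48.3] yaw 1.571 F [-0.1 -0.1  4.3] Tz [ 0.01 -0.24  0.06] g 57.7 ff 30.0
side green 19.4; side orange 2.9; side red 23.7; side cream 2.5; top green 53.2; top orange 1.6; top red 23.2; top cream 2.1;
```

Orange and cream haven't moved.

Run:
```python
from jars import *
pick(452,227.4,yaw=PI/2); place(-52,80); snap(5)
pick(555,277.5); place(52,60); snap(6)
c=lambda im,x,y,w,h,k:cv2.resize(im[y:y+h,x:x+w],None,fx=k,fy=k,interpolation=cv2.INTER_CUBIC)
s=cv2.imread("pics/side6.png")
cv2.imwrite("pics/v6.png",c(s,220,110,230,240,2.5))
```

```text
grip t50.0 tcp [452.6 227.5  46.4] yaw 1.571 F [1.4 0.3 2.1] Tz [-0.03 -0.26  0.01] g 57.2 ff 30.0
down True t56.0 tcp [ 454.  -210.    48.3] yaw 1.571 F [-1.1 -0.2  4.4] Tz [-0.04 -0.27  0.04] g 57.6 ff 30.0
side green 18.2; side orange 4.2; side red 22.3; side cream 17.7; top green 53.3; top orange 1.9; top red 23.2; top cream 36.5; 
grip t63.0 tcp [555.3 277.7  46.4] yaw 3.142 F [-0.7 -0.7  1.4] Tz [ 0.05 -0.09  0.05] g 57.6 ff 30.0
down True t69.3 tcp [ 557.9 -229.9   48.4] yaw 1.571 F [0.6 0.3 4.4] Tz [-0.04 -0.04 -0.05] g 57.2 ff 30.0
side green 18.8; side orange 31.8; side red 23.1; side cream 16.9; top green 19.1; top orange 19.7; top red 22.9; top cream 42.0;
```

View pics/v6.png

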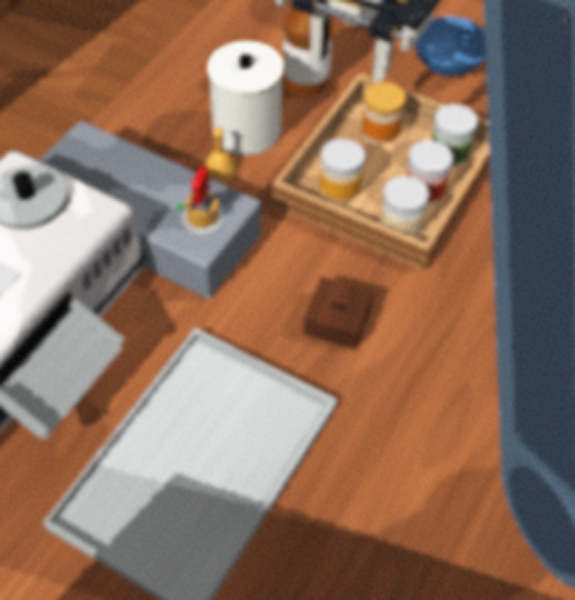

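All four jars and the honey stand upright in the crate, the tray is empty, and the key is in the switch. Next I'll turn it back to ON.

Run:
```python
from h import *
robot.move_gripper(.4)
robot.move_ptp([663.8,-42.6,240],D(-1.53)); st()
print(robot.move_linear([663.8,-42.6,117.3],speed=80,f_stop=8)); 
robot.move_gripper(0); st("grip")
for y in list(np.arange(-1.35,.16,.15))+[.22,.29,.36,.43,.5]:
    robot.move_linear([663.8,-42.6,117.4],ori=D(y),speed=20); st("%.2f"%y)
    if abs(robot.current_ft_torque()[2])>.45 : break
```

```text
t75.5 tcp [663.8 -42.8 240. ] yaw -1.53 F [ 0.1  0.6 -0.3] Tz [ 0.14 -0.06 -0.  ] g 37.3 ff 0.0
False
grip t77.7 tcp [663.4 -42.5 117.4] yaw -1.53 F [-1.9  0.6  2.3] Tz [0.23 0.41 0.11] g 12.7 ff 28.4
-1.35 t78.1 tcp [663.6 -42.3 117.3] yaw -1.353 F [-1.1  1.   1.8] Tz [0.44 0.26 0.01] g 12.2 ff 29.7
-1.20 t78.4 tcp [663.5 -42.3 117.3] yaw -1.205 F [-2.2  1.6  1.7] Tz [ 0.52  0.45 -0.02] g 11.9 ff 29.8
-1.05 t78.7 tcp [663.1 -42.3 117.3] yaw -1.056 F [-4.   3.5  2.5] Tz [ 0.55  0.99 -0.07] g 11.7 ff 29.8
-0.90 t79.0 tcp [663.1 -42.3 117.3] yaw -0.905 F [-4.9  2.9  3.3] Tz [0.55 1.02 0.05] g 12.1 ff 29.9
-0.75 t79.3 tcp [663.1 -42.3 117.3] yaw -0.754 F [-5.4  2.1  2.4] Tz [ 0.61  0.99 -0.02] g 12.0 ff 29.9
-0.60 t79.6 tcp [663.1 -42.3 117.3] yaw -0.605 F [-4.6  3.1  2.3] Tz [ 0.61  0.99 -0.07] g 11.8 ff 29.9
-0.45 t79.9 tcp [663.2 -42.3 117.3] yaw -0.454 F [-4.4  2.4  3. ] Tz [0.5  0.99 0.07] g 12.1 ff 29.9
-0.30 t80.2 tcp [663.2 -42.4 117.3] yaw -0.304 F [-4.4  2.2  3.7] Tz [0.55 0.99 0.02] g 11.8 ff 29.9
-0.15 t80.5 tcp [663.2 -42.3 117.3] yaw -0.154 F [-5.   2.   3.4] Tz [ 0.54  0.99 -0.03] g 11.8 ff 29.9
-0.00 t80.8 tcp [663.2 -42.3 117.3] yaw -0.004 F [-5.   2.1  4.2] Tz [0.46 0.9  0.01] g 11.9 ff 29.9
0.15 t81.1 tcp [663.2 -42.4 117.3] yaw 0.145 F [-4.1  2.5  3.5] Tz [0.45 0.98 0.  ] g 11.7 ff 29.9
0.22 t81.3 tcp [663.1 -42.4 117.3] yaw 0.215 F [-4.8  2.2  2.8] Tz [ 0.51  1.03 -0.21] g 11.8 ff 30.0
0.29 t81.6 tcp [663.3 -42.4 117.3] yaw 0.284 F [-4.7  2.6  3.4] Tz [ 0.52  0.94 -0.5 ] g 12.2 ff 30.6
```

Run:
```python
from ins import *
import pickle
d=pickle.load(open("top6.pkl","rb")); print("slot",onz(d,319.3,248.5,35))
robot.move_linear([663.2,-42.5,117.5],ori=D(0.0),speed=20); st("relax")
robot.move_linear([663.2,-42.5,200],speed=60); st("out")
robot.move_ptp([456.5,-32.2,120],D(.225)); robot.sleep(.3); st()
for n in("side","top"):
    d=cam(n); cv2.imwrite(f"pics/{n}7.png",d["img"])
s=cv2.imread("pics/side7.png");s0=cv2.imread("pics/side6.png")
c=lambda im,x,y,w,h,k:cv2.resize(im[y:y+h,x:x+w],None,fx=k,fy=k,interpolation=cv2.INTER_CUBIC)
cv2.imwrite("pics/v7.png",np.hstack([c(s,325,195,50,60,8),c(s,275,160,50,60,8)]))
d=cam("side"); print([(proj(d,(456.5,-32.2,z))-[325,195]+.5)*8-.5 for z in (72.6,35)])
```

```text
slot [456.94222784 -30.44990625  35.        ]
relax t82.0 tcp [663.5 -42.8 117.3] yaw 0.0 F [-2.3  1.2 -0. ] Tz [ 0.14  0.34 -0.01] g 11.9 ff 30.0
out t83.5 tcp [663.  -42.5 199.5] yaw -0.0 F [-0.6 -0.  -1.7] Tz [ 0.04  0.03 -0.05] g 11.7 ff 30.0
 t84.7 tcp [457.5 -32.4 120.1] yaw 0.225 F [-0.2 -0.4 -0.9] Tz [-0.01  0.02  0.02] g 11.6 ff 30.0
[array([246.56705516, 236.75440183]), array([241.38432608, 295.27229639])]
```

View pics/v7.png

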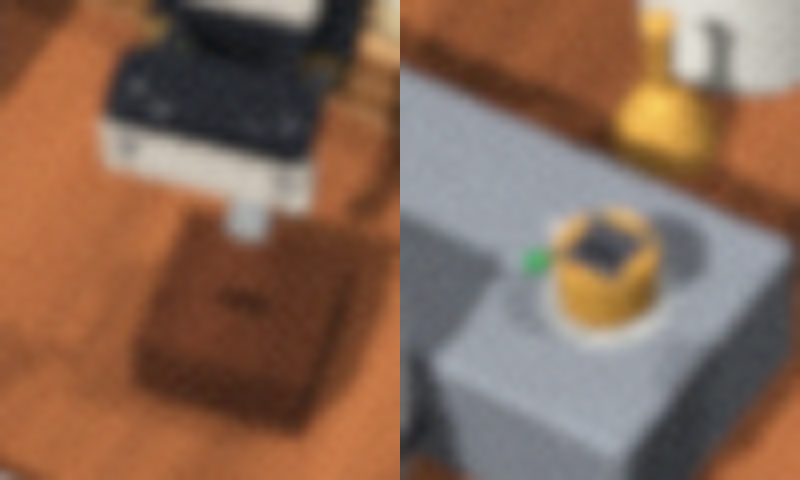

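The left crop shows the held key's tip at about (250,238), directly above the stand slot at (242,299), within 1 mm of prediction. The right crop shows the barrel back where it began. Inserting the key.

Run:
```python
from ins import *
r=insert(456.5,-32.2,.225,82,53); print(r)
if r:
    print(robot.move_linear([r[0],r[1],47],speed=20,f_stop=12)); st("bottom")
```

```text
off (0, 0) hit False t86.8 tcp [456.6 -32.3  53.2] yaw 0.225 F [ 0.6  0.  -0.5] Tz [ 0.03  0.02 -0.04] g 11.9 ff 30.0
(np.float64(456.5), np.float64(-32.2), np.float64(53.165296028621796))
True
bottom t87.1 tcp [457.  -32.3  52.2] yaw 0.225 F [-1.8  0.5  6.1] Tz [ 0.09  0.28 -0.04] g 12.0 ff 30.0
```

Run:
```python
from h import *
robot.move_gripper(.5); robot.move_linear([456.5,-32.2,200],speed=100)
robot.move_j([-1.425,0.259,1.535,0,1.348,-0.203]); robot.sleep(.5); st()
o=[]
for n in("side","top"):
    d=cam(n); cv2.imwrite(f"pics/{n}8.png",d["img"]); o.append(d["img"])
c=lambda im,x,y,w,h,k:cv2.resize(im[y:y+h,x:x+w],None,fx=k,fy=k,interpolation=cv2.INTER_CUBIC)
a=c(o[0],240,100,200,160,2); b=c(o[1],295,110,200,160,2)
z=np.hstack([c(o[1],295,160,50,37,8),c(o[1],295,228,50,37,8)])[:270]
cv2.imwrite("pics/v8.png",np.vstack([np.hstack([a,b])[:300],z]))
```

```text
t92.0 tcp [ 188.  -516.9  218.5] yaw 0.349 F [-0.4  0.2 -0.1] Tz [ 0.    0.02 -0.01] g 46.5 ff 0.0
```

View pics/v8.png

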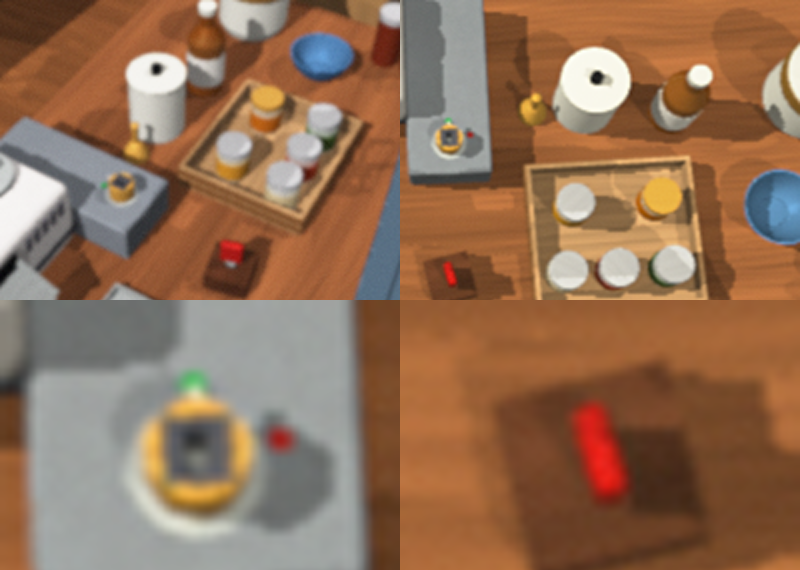

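The final views show the key seated in its stand as at the start, the barrel slot pointing at the green dot, and all four jars plus the honey upright in the crate. The other things on the counter are where they were.

```bash
python3 -c "
from bench import robot
print(robot.hand_in())"
```

```text
the job is handed in; nothing more can be done
None
```

The job is done and handed in: I turned the sealer to OFF with the key, set all four jars (one had been knocked aside mid-run) upright in the crate, turned the switch back to ON and put the key back in its stand, in about 92 s.

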